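Pick up a calibration weight with the tongs

TASK

The calibration weight under the clear dust cover must not be touched by hand: lift the cover off by its knob and set it down upright on the worktop, at least 10 cm away from the weight and free of everything else. Then take the spring tongs by their black grips, close the jaws on the weight and lift it to about 13 cm above the worktop, touching the weight with nothing but the tongs. Finish while still holding the weight up in the tongs, and leave everything else where it stands.

Things in the scene. Friction and masses are not known exactly. Their poses are not given: they have to be found in the camera images.
- weight: Steel calibration weight, 100 g: upright cylinder 24 mm in diameter and 32 mm high, with a narrow neck and a 15 mm knob above it, 46 mm high over all. Stands on the worktop under the dust cover at the start. Origin: centre of its underside, z up.
- cover: Clear (slightly milky) plastic dust cover standing over the weight, 80 g: square box 64x64 mm and 62 mm high, open below, walls 3 mm, with a round black knob 18 mm in diameter and 24 mm high in the middle of its top (86 mm high over all). Origin: centre of its open underside, z up.
- tongs: Steel spring tongs, 190 mm long, 90 g, lying flat: two strips joined by a round bow, two black plastic grips, two flat jaws. Origin: underside, midway between the grips; x runs to the jaws, z up. Grips: x -32 to +32 mm, z 0 to 22 mm, 57 mm over their outer faces when open, 44 mm with the strips parallel. Bow ends at x -94 mm, jaws at x +98 mm. Centre of mass near the origin.
- jaw_centre (a point): Point midway between the two jaws of the tongs, 85 mm ahead of the tongs' origin and 8 mm above their underside; the jaw faces are 26 mm long and 16 mm high (z = 0 to 16 mm of the tongs).
- strip_left (a joint): Closing angle of each strip about its hinge, 75 mm behind the tongs' origin (rad; both move together). 0 = open, jaws 53 mm apart; 0.09 = parallel, jaws 24 mm apart, just meeting the weight; 0.16 = shut. Sprung open: grips start to close at 6 N, parallel at 10 N; about half of any further squeeze reaches the jaws.
- left_jaw: Jaw at the end of the left strip of the tongs (their +y side), 26x6x16 mm with a rubber face inside. Origin: its underside.
- right_jaw: Jaw at the end of the right strip (the tongs' -y side), likewise.
- basket: Obstacle, fixed: tall cream basket of cables on the worktop, with a bow handle. From its origin it reaches 155 mm to either side along x, 109 mm to -y and 134 mm to +y; its walls are 330 mm high, the handle and contents about 420 mm. The tall fridge stands left of y = 0.54 m, a shelf board hangs 0.45 m above the worktop behind x = 0.68 m.
- weight_stand: Bystander, fixed: wooden block 60x130x28 mm holding four other knob weights, 81 mm high over all. Origin: centre of its underside.
- tip_box: Bystander: light blue box 82x122x51 mm. Origin: centre of its underside.
- upright_beaker: Bystander: empty clear beaker standing mouth up, 65 mm across, 76 mm high, fixed. Origin: centre of its underside.
- blue_bottle: Bystander: white bottle with a dark blue cap, 48 mm across, 104 mm high, fixed. Origin: centre of its underside.
- labeller: Bystander: small yellow labeller 51x70x40 mm. Origin: centre of its underside.
- clamp: Bystander: grey clamp block with a black knob, 22x60x48 mm. Origin: centre of its underside.
- carton: Bystander: white and red carton 55x50x82 mm. Origin: centre of its underside.

How it is judged:
By the outcome, as a careful person would: the job done as asked, in the order asked, and still so for the second after the job is handed in, while the arm keeps its last pose, push and grip.
It also fails if it takes over 67 s, if anything falls off the work surface, if the arm or the gripper's body presses on something with over 40 N, if the wrist force passes 120 N, or if a joint passes its speed limit or range.

ROBOT

A 6-joint arm with a two-finger parallel gripper is mounted at the origin on a cart in front of the work surface, level with it; the furniture and walls round the work are solid. World frame = base frame: x ahead of the robot, y to its left, z up, the work surface at z = 0. Lengths are in m, angles in rad, forces in N, time in s.
With the tool pointing down it reaches from about 0.375 to 0.9 m from the base axis. Payload 3.1 kg.
Tool frame: the origin (TCP) lies between the finger pads; the fingertips stand 8 mm ahead of it and the grasp point (between the pads) lies 11 mm behind it; z points along the fingers, y is the line along which they close (so a half turn about z gives the same grasp; the last joint's range is limited). The gripper opens to 85 mm and grips with 20 to 120 N. Pads are 22 mm wide; open, the fingers measure 114 mm over their backs; the gripper's body (76 mm by 85 mm) begins 54 mm behind the grasp point. The pads swing forward as they close: fully open they stand 13 mm farther back than shut.
Start: joints at [-1.351, 0.527, 1.433, -0, 1.181, -0.178], TCP at [0.242, -0.576, 0.239] pointing down, gripper open.
Joint ranges: [-3.08, 3.08], [-0.75, 2.2], [0.22, 2.44], [-1.43, 4.57], [0, 2.65], [-2.85, 2.85]. Speed limits (rad/s): [2.79, 2.79, 3.14, 3.14, 3.14, 3.14].

INTERFACE

Orientations are given as a unit quaternion [x, y, z, w].
In Python, from station import readout, cams, sign_off gives the robot as it stands.
- The arm moves only by the tool send_rows, never from a script. Its argument "commands" is text: rows parted by semicolons, each of 5 numbers parted by spaces: the finger opening in mm, from 0 to 85.4, then the shift along the tool's x, y, z each as a share of 0.02 m, from -1 to 1, then the turn about the tool's z as a share of 4 degrees, from -1 to 1. In form: grip dx dy dz spin; .... A call has 1 to 20 rows; each row shifts and turns the commanded pose from where the row before left it, along the tool's axes as they then stand; what a row does not reach is not made up. A row lasts 1/12 s, in which the tool goes at most 41.7 mm and 7.16 degrees, less where a joint would pass 70% of its speed; a pose out of reach is approached as far as the arm can. A call with a number of a shift or a turn outside -1 to 1 is refused whole. A call with a gripper value outside its range is refused whole. The fingers move at their own pace and stop on an object; "grip_force" is the grip in N (left out, the last holds). Time passes only in rows, so rows that do not move let the fingers close. It gives the time, the measured TCP pose, the force, the opening and the grip force at its end, in the units of the state.
- readout.sense(): the state, without advancing time (a new reading comes with each control period).
- cams.snapshot(name): name is "scene" or "top" or "wrist"; returns a dict with "pixels" (384x512x3 uint8, red, green, blue), "intrinsics" (3x3 intrinsics, pixels), "dist" ([k1, k2, p1, p2, k3] as OpenCV has them; the pictures are not rectified), "eye" and "rotation" of the camera in the world. Camera axes: x right, y down, z forward; pixel columns grow to the right and rows downward; lengths in m; the calibration is good to about 2 mm. A picture is of the moment at which its call begins. There is no depth.
- sign_off(): hands the job in; it is judged then, once.
The state is a dict: "t": time; "q": joint angles; "qd": joint speeds; "tau": joint torques, N m; "tcp_pos": TCP position; "tool_rot": TCP orientation; "force": force on the tool from outside, world axes, zero at the start; "ft_torque": the same for the moment, N m; "finger_gap": opening from 0.0 (shut) to 1.0 (fully open); "gripper_force": force on a finger pad.
Only numpy, scipy, OpenCV 4.12 (cv2) and the standard library are available. Lean on these libraries where they do the work, as an engineer would, in place of code of your own. Each camera call takes 0.05 s, during which the arm holds its last target. There are 200 camera calls.

## Working session

There is one attempt and no reset: what is moved stays moved. The work goes in short steps, Python scripts to look and compute and a tool call to move; the robot and the scene stay as the last step left them, time stands still between calls to the robot, and variables do not carry over. Pictures are saved under pics/ and viewed, at most 10 in all, crops included, and the job is handed in when it is done.

Besides the shell and the picture viewer there is one more tool, called after ">>>" as a command line: name --argument value ..., lists and objects as JSON in quotes. send_rows: Moves the arm, as the interface text tells. Its arguments: {"type":"object","properties":{"commands":{"type":"string"},"grip_force":{"type":"number"}},"required":["commands"]}

```bash
mkdir -p pics; ls
cat > h.py <<'E'
import numpy as np, cv2
from station import readout, cams, sign_off
def snap(n,f=None):
    s=cams.snapshot(n)
    if f: cv2.imwrite(f'pics/{f}.png',cv2.cvtColor(np.ascontiguousarray(s['pixels']),cv2.COLOR_RGB2BGR))
    return s
def ray(s,uv):
    p=cv2.undistortPoints(np.array([[uv]],float),np.array(s['intrinsics']),np.array(s['dist']))[0,0]
    return np.array(s['eye']),np.array(s['rotation'])@np.array([p[0],p[1],1])
def onz(s,uv,z):
    e,d=ray(s,uv); return e+d*(z-e[2])/d[2]
def proj(s,P):
    R=np.array(s['rotation']); c=(np.array(P,float)-np.array(s['eye']))@R
    return cv2.projectPoints(c.reshape(-1,1,3),np.zeros(3),np.zeros(3),np.array(s['intrinsics']),np.array(s['dist']))[0].reshape(-1,2)
E
python3 - <<'E'
from h import *
a=snap('top');b=snap('scene')
import pickle; pickle.dump((a,b),open('s0.pkl','wb'))
for n,s in(('top0',a),('scene0',b)):
    cv2.imwrite(f'pics/{n}.png',cv2.resize(cv2.cvtColor(s['pixels'],cv2.COLOR_RGB2BGR),(800,600),interpolation=cv2.INTER_CUBIC)); print(n,s['eye'],np.array(s['rotation']).round(2).tolist(),s['intrinsics'])
print(readout.sense())
E
```

```text
pics
top0 [ 0.24848959 -0.00797161  1.62160404] [0.71, -0.7, 0.05, -0.07] [[477.36255247   0.         253.15998434]
 [  0.         477.36255247 184.93245833]
 [  0.           0.           1.        ]]
scene0 [-0.13919235  0.55709902  0.74415869] [-0.38, 0.82, -0.39, 0.19] [[356.50224167   0.         263.71268224]
 [  0.         356.50224167 191.25838488]
 [  0.           0.           1.        ]]
{'t': 0.1, 'q': array([-1.35148367e+00,  5.28399872e-01,  1.43378444e+00,  1.56531293e-06,
        1.18142652e+00, -1.78501692e-01]), 'qd': array([ 0.00088497, -0.00132585, -0.00206189,  0.00107033, -0.00027897,
       -0.00062797]), 'tau': array([-2.96401422e-04, -4.43303883e+01, -1.78586304e+01, -2.00598943e-04,
        3.82524566e-03,  2.83288648e-05]), 'tcp_pos': array([ 0.24201253, -0.57554667,  0.23841182]), 'tool_rot': array([ 9.80282663e-01,  1.97597779e-01, -1.98658791e-05, -1.00889282e-03]), 'force': array([-0.04400659, -0.67276089,  0.04910004]), 'ft_torque': array([ 0.02113152, -0.00536936, -0.0405838 ]), 'gripper_force': 0.0, 'finger_gap': 0.9957955599081463}
```

View pics/top0.png

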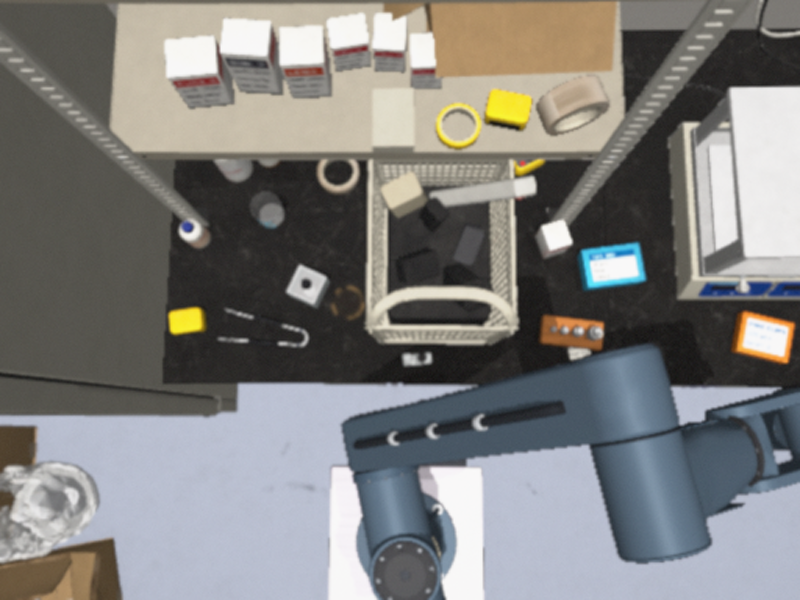

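View pics/scene0.png

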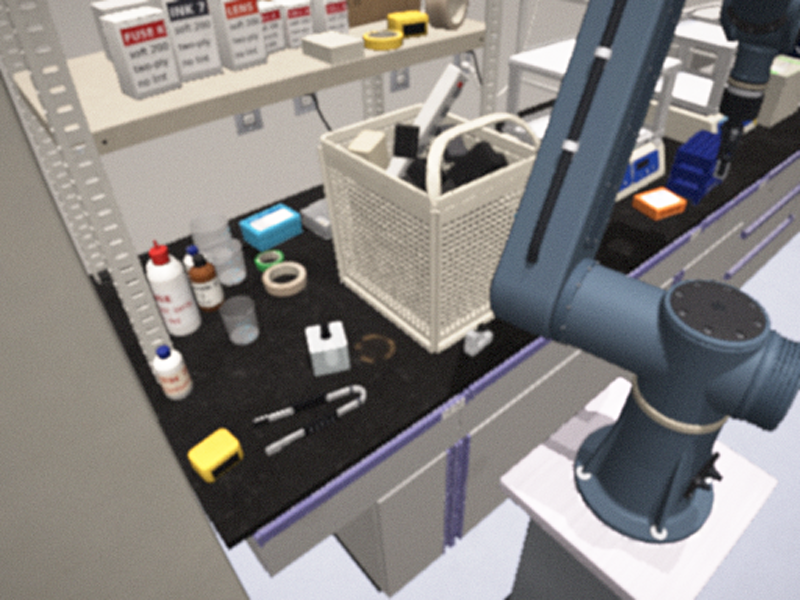

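The top view shows the cover at about (307,285), the tongs with the bow at (305,335) and jaws towards (222,310-340), the labeller at (187,321), the bottle at (193,233) and the beaker at (267,210), all in 800-px coordinates. In the scene view the cover is at (328,345) and the tongs run (260,435)-(360,395).

Run:
```python
from h import *
import pickle; a,b=pickle.load(open('s0.pkl','rb'))
k=.64
print('knob top',onz(a,(306*k,284*k),.086),'scene',onz(b,(325*k,326*k),.086))
for n,uv in dict(bow=(307,337),jawL=(226,310),jawR=(220,339),lab=(187,321),bottle=(192,230),beaker=(267,208),mark=(347,300),clampish=(417,358)).items(): print(n,onz(a,np.array(uv)*k,.011).round(3))
for n,uv in dict(b1=(368,330),b2=(517,330)).items(): print(n,onz(a,np.array(uv)*k,.33).round(3))
x0,x1,y0,y1=100,240,150,240
c=np.ascontiguousarray(a['pixels'][y0:y1,x0:x1,::-1]); t=cv2.resize(c,(800,514),interpolation=cv2.INTER_CUBIC)
t=np.clip(t.astype(float)*1.6,0,255).astype(np.uint8)
cv2.imwrite('pics/c1.png',t)
```

```text
Traceback (most recent call last):
  File "h.py", line 11, in onz
    e,d=ray(s,uv); return e+d*(z-e[2])/d[2]
        ~~~^^^^^^
  File "h.py", line 9, in ray
    return np.array(s['eye']),np.array(s['rotation'])@np.array([p[0],p[1],1])
                              ~~~~~~~~~~~~~~~~~~~~~~~^~~~~~~~~~~~~~~~~~~~~~~~
ValueError: matmul: Input operand 1 has a mismatch in its core dimension 0, with gufunc signature (n?,k),(k,m?)->(n?,m?) (size 3 is different from 4)
```

```bash
sed -i "s/np.array(s\['rotation'\])/Rot.from_quat(s['rotation']).as_matrix()/; 1a from scipy.spatial.transform import Rotation as Rot" h.py
python3 - <<'E'
from h import *
import pickle; a,b=pickle.load(open('s0.pkl','rb'))
k=.64
print('knob top',onz(a,(306*k,284*k),.086),'scene',onz(b,(325*k,326*k),.086))
for n,uv in dict(bow=(307,337),jawL=(226,310),jawR=(220,339),lab=(187,321),bottle=(192,230),beaker=(267,208),mark=(347,300),clampish=(417,358)).items(): print(n,onz(a,np.array(uv)*k,.011).round(3))
for n,uv in dict(b1=(368,330),b2=(517,330)).items(): print(n,onz(a,np.array(uv)*k,.33).round(3))
x0,x1,y0,y1=100,240,150,240
c=np.ascontiguousarray(a['pixels'][y0:y1,x0:x1,::-1]); t=cv2.resize(c,(800,514),interpolation=cv2.INTER_CUBIC)
t=np.clip(t.astype(float)*1.6,0,255).astype(np.uint8)
cv2.imwrite('pics/c1.png',t)
E
```

```text
knob top [0.52414765 0.21021749 0.086     ] scene [0.52856797 0.21112226 0.086     ]
bow [0.421 0.216 0.011]
jawL [0.479 0.394 0.011]
jawR [0.416 0.405 0.011]
lab [0.455 0.478 0.011]
bottle [0.659 0.478 0.011]
beaker [0.71  0.313 0.011]
mark [0.502 0.13  0.011]
clampish [ 0.376 -0.023  0.011]
b1 [0.399 0.065 0.33 ]
b2 [ 0.4   -0.193  0.33 ]
```

View pics/c1.png

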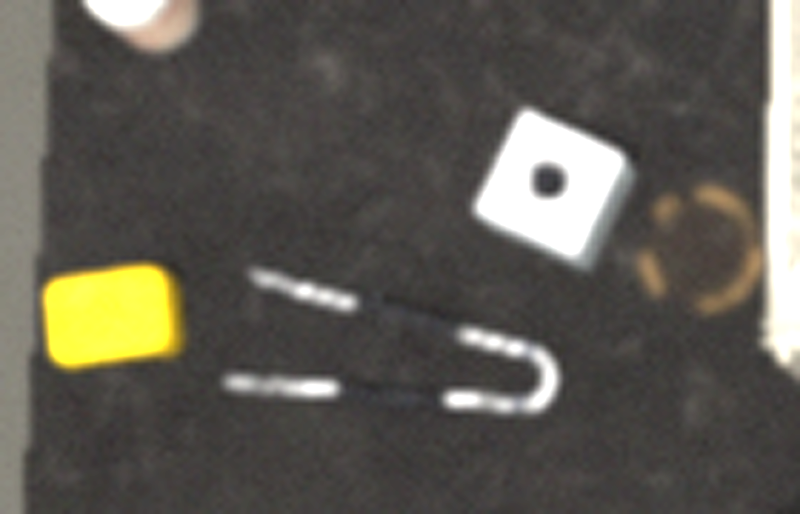

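The crop shows the tongs' bow end at (558,380), jaw tips at (250,272) and (225,382), and the cover top corners at (527,107), (632,158), (582,262), (474,210). The knob is at (548,180).

Run:
```python
from h import *
import pickle; a,b=pickle.load(open('s0.pkl','rb'))
f=lambda u,z:onz(a,(100+(u[0]+.5)/5.714-.5,150+(u[1]+.5)/5.714-.5),z)
C=np.array([f(u,.062) for u in((527,107),(632,158),(582,262),(474,210))]);print('cover',C.mean(0),'sides',np.linalg.norm(C-np.roll(C,1,0),axis=1))
print('knob',f((548,180),.086))
bow=f((558,380),.011);j1=f((250,272),.012);j2=f((225,382),.012);m=(j1+j2)/2
ax=(m-bow)[:2];L=np.linalg.norm(ax);ax/=L
print('tongs len',L,'jawgap',np.linalg.norm(j1-j2),'origin',bow[:2]+94*ax/1000,'from jaws',m[:2]-.098*ax,'yaw',np.degrees(np.arctan2(ax[1],ax[0])))
g=[f(u,.011) for u in((355,302),(462,335),(338,390),(447,398))];print('grips',np.mean(g,0))
print('bottle cap',f((120,2),.1),'labeller',f((112,315),.04))
for n,uv in dict(bk=(270,203)).items(): print(n,onz(a,np.array(uv)*.64,.076))
print('scene beaker base',onz(b,(242*.64,338*.64),0),'bottle base',onz(b,(176*.64,392*.64),0))
```

```text
cover [0.52833933 0.211434   0.062     ] sides [0.06778321 0.06908881 0.06731814 0.07048468]
knob [0.52637802 0.2114158  0.086     ]
tongs len 0.19427994479657332 jawgap 0.0670491943035819 origin [0.43440909 0.30579526] from jaws [0.43477514 0.30804563] yaw 80.76126057032627
grips [0.43329637 0.30718362 0.011     ]
bottle cap [0.62730988 0.45832734 0.1       ] labeller [0.45379466 0.47149492 0.04      ]
bk [0.7026986  0.29362565 0.076     ]
scene beaker base [0.69493223 0.31055807 0.        ] bottle base [0.64446685 0.46922233 0.        ]
```

>>> send_rows --commands "85 0 0 -1 1;85 0 0 -1 1;85 0 0 -1 1;85 0 0 -1 1;85 0 0 -1 1;85 0 0 -1 0.7;85 0 0 -1 0;85 0 0 -1 0;85 0 0 -1 0;85 0 0 -1 0;85 0 0 -1 0;85 0 0 -1 0;85 0 0 -1 0;85 0 0 -1 0;85 0 0 -0.7 0" --grip_force 30

```text
t: 1.35
tcp_pos: [0.2422, -0.5762, 0.5349]
tool_rot: [1.0, -0.0, 0.0, 0.001]
force: [0.5, -0.2, 0.0]
finger_gap: 0.993
gripper_force: 0.0
```

>>> send_rows --commands "85 1 -1 0 0;85 1 -1 0 0;85 1 -1 0 0;85 1 -1 0 0;85 1 -1 0 0;85 1 -1 0 0;85 1 -1 0 0;85 1 -1 0 0;85 1 -1 0 0;85 1 -1 0 0;85 1 -1 0 0;85 0 -1 0 0;85 0 -1 0 0;85 0 -1 0 0;85 0 -1 0 0;85 0 -1 0 0;85 0 -1 0 0;85 0 -1 0 0;85 0 -1 0 0;85 0 -1 0 0"

```text
t: 3.02
tcp_pos: [0.4619, -0.1751, 0.5328]
tool_rot: [1.0, -0.0, -0.0, -0.0]
force: [-0.4, 1.0, -0.7]
finger_gap: 0.998
gripper_force: 0.0
```

>>> send_rows --commands "85 0 -1 0 0;85 0 -1 0 0;85 0 -1 0 0;85 0 -1 0 0;85 0 -1 0 0;85 0 -1 0 0;85 0 -1 0 0;85 0 -1 0 0;85 0 -1 0 0;85 0 -1 0 0;85 0 -1 0 0;85 0 -1 0 0;85 0 -1 0 0;85 0 -1 0 0;85 0 -1 0 0;85 0 -1 0 0;85 0 -1 0 0;85 0 -1 0 0;85 0 0 0 0;85 0 0 0 0"

```text
t: 4.68
tcp_pos: [0.4619, 0.1843, 0.5327]
tool_rot: [1.0, 0.001, -0.001, 0.0]
force: [0.7, 0.5, -0.7]
finger_gap: 0.994
gripper_force: 0.0
```

>>> send_rows --commands "85 1 -0.7 1 0;85 1 -0.65 1 0;85 1 0 1 0;85 0.25 0 1 0;85 0 0 1 0;85 0 0 1 0;85 0 0 1 0;85 0 0 1 0;85 0 0 1 0;85 0 0 1 0;85 0 0 1 0;85 0 0 1 0;85 0 0 1 0;85 0 0 1 0;85 0 0 1 0;85 0 0 0 0;85 0 0 0 0"

```text
t: 6.1
tcp_pos: [0.5268, 0.2096, 0.2325]
tool_rot: [1.0, -0.001, -0.001, 0.0]
force: [0.0, 0.3, 1.6]
finger_gap: 0.993
gripper_force: 0.0
```

Run:
```python
from h import *
s=snap('wrist','w1');print(readout.sense()['tcp_pos'])
print(proj(s,[[.527,.211,.086],[.434,.307,.011],[.527,.211,.062]]))
```

```text
[0.52776662 0.2100604  0.23376544]
[[249.61166218 182.63966473]
 [183.14880035 232.82054794]
 [249.64134879 177.62523594]]
```

View pics/w1.png

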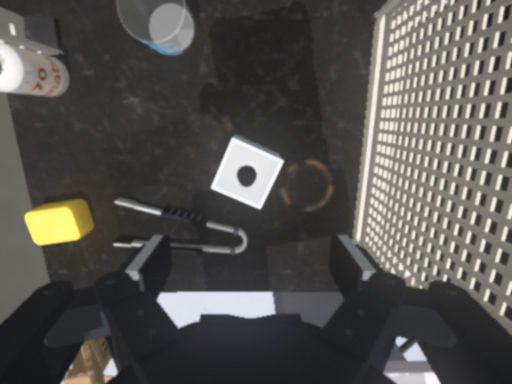

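Wrist view: the knob is at (246,176), the cover top corners at (234,137), (284,160), (261,208), (211,188), and the tongs lie at lower left.

Run:
```python
from h import *
s=snap('wrist')
g=cv2.cvtColor(s['pixels'],cv2.COLOR_RGB2GRAY)
m=np.zeros_like(g);cv2.fillPoly(m,[np.array([[237,142],[279,162],[259,203],[216,186]])],255)
d=(((g<90)&(m>0)).astype(np.uint8)); y,x=np.nonzero(d);print(len(x),x.mean(),y.mean(),x.min(),x.max(),y.min(),y.max(),onz(s,(x.mean(),y.mean()),.08))
w=((g>150)).astype(np.uint8);n,l,st,c=cv2.connectedComponentsWithStats(w)
k=l[165,232]
h=cv2.convexHull(cv2.findContours((l==k).astype(np.uint8),0,2)[0][0]);r=cv2.minAreaRect(h);print(r,onz(s,r[0],.062)); B=[onz(s,p,.062) for p in cv2.boxPoints(r)];print(np.linalg.norm(B[0]-B[1]),np.linalg.norm(B[1]-B[2]))
```

```text
247 246.76113360323887 176.5506072874494 239 255 168 186 [0.53350681 0.21461987 0.08      ]
((247.43101501464844, 174.3275909423828), (57.24960708618164, 56.199153900146484), 23.198591232299805) [0.53213952 0.21406977 0.062     ]
0.06575930067576914 0.06491653864376418
```

>>> send_rows --commands "85 0.18 -0.18 1 0;85 0 0 1 0;85 0 0 1 0;85 0 0 1 0;85 0 0 1 0;85 0 0 1 0;85 0 0 0.9 0;85 0 0 0.5 0;85 0 0 0.4 0;85 0 0 0 0;85 0 0 0 0"

```text
t: 7.12
tcp_pos: [0.5316, 0.2145, 0.078]
tool_rot: [1.0, -0.0, 0.001, -0.0]
force: [-0.6, 0.2, -0.3]
finger_gap: 0.998
gripper_force: 0.0
```

Run:
```python
from h import *
r=readout.sense();print(r['tcp_pos'],r['force']);s=snap('scene')
c=np.ascontiguousarray(s['pixels'][150:270,140:300,::-1]);cv2.imwrite('pics/c2.png',cv2.resize(c,(800,600),interpolation=cv2.INTER_CUBIC))
```

```text
[0.53157702 0.2144655  0.07804409] [-0.64808533  0.18090681 -0.31111497]
```

View pics/c2.png

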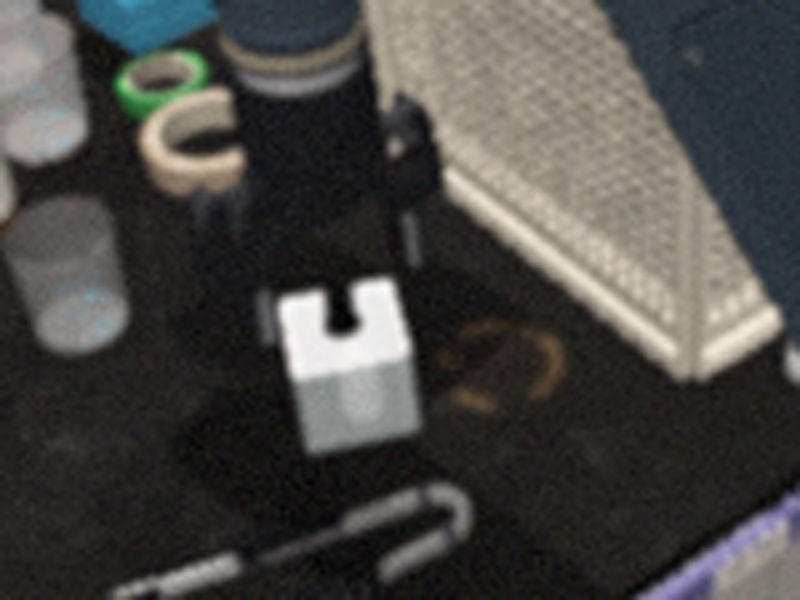

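The crop shows the open fingertips at (268,340) and (412,262), with the knob at (343,305) midway between them. I'm going 5 mm lower and closing.

>>> send_rows --commands "85 0 0 0.25 0;40 0 0 0 0;10 0 0 0 0;10 0 0 0 0;10 0 0 0 0;10 0 0 0 0;10 0 0 0 0;10 0 0 0 0;10 0 0 0 0;10 0 0 0 0;10 0 0 0 0;10 0 0 0 0" --grip_force 30

```text
t: 8.17
tcp_pos: [0.531, 0.2144, 0.0724]
tool_rot: [1.0, -0.0, 0.0, -0.0]
force: [-0.1, -0.1, 0.7]
finger_gap: 0.195
gripper_force: 30.3
```

>>> send_rows --commands "10 0 0 -0.2 0;10 0 0 -0.4 0;10 0 0 -0.6 0;10 0 0 -0.8 0;10 0 0 -1 0;10 0 0 -1 0;10 0 0 -1 0;10 0.2 -0.6 0 0;10 0.3 -0.9 0 0;10 0.4 -0.9 0 0;10 0.4 -0.9 0 0;10 0.4 -0.9 0 0;10 0.4 -0.9 0 0;10 0.3 -0.9 0 0;10 0.2 -0.9 0 0;10 0.1 -0.6 0 0;10 0 -0.3 0 0;10 0 0 0 0;10 0 0 0 0"

```text
t: 9.75
tcp_pos: [0.5841, 0.3701, 0.1718]
tool_rot: [1.0, 0.0, -0.001, 0.001]
force: [-1.1, -0.6, 0.0]
finger_gap: 0.19
gripper_force: 30.3
```

Run:
```python
from h import *
r=readout.sense();print(r['tcp_pos'],r['force'],r['finger_gap']);s=snap('scene')
c=np.ascontiguousarray(s['pixels'][130:310,80:320,::-1]);cv2.imwrite('pics/c3.png',cv2.resize(c,(800,600),interpolation=cv2.INTER_CUBIC))
```

```text
[0.58413154 0.37010345 0.17183847] [-1.093876   -0.57321474  0.01754509] 0.1896581551793394
```

View pics/c3.png

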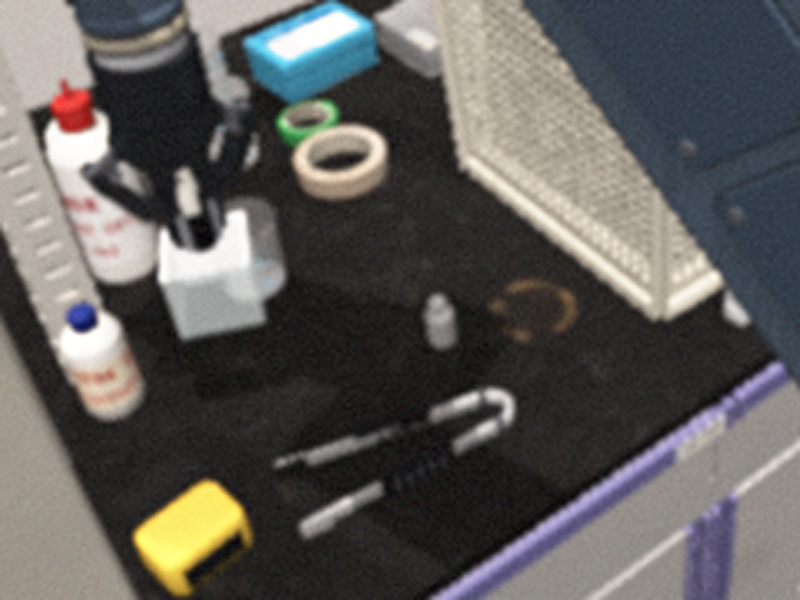

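The cover hangs in the gripper at (210,270) and the weight is standing at (441,325) in the crop. Lowering the cover.

>>> send_rows --commands "10 0 0 1 0;10 0 0 1 0;10 0 0 1 0;10 0 0 0.8 0;10 0 0 0.5 0;10 0 0 0.3 0;10 0 0 0.2 0;10 0 0 0.1 0;10 0 0 0.1 0;10 0 0 0 0;10 0 0 0 0"

```text
t: 10.72
tcp_pos: [0.5853, 0.3706, 0.0731]
tool_rot: [1.0, -0.0, 0.001, -0.0]
force: [-0.8, 0.5, -1.7]
finger_gap: 0.194
gripper_force: 30.3
```

Run:
```python
from h import *
r=readout.sense();print(r['tcp_pos'],r['force'])
import pickle;pickle.dump((snap('top'),snap('scene')),open('s1.pkl','wb'))
b=snap('scene')
print('weight base est (front bottom)',onz(b,(80+441*.3,130+345*.3),0),'knob top',onz(b,(80+437*.3,130+297*.3),.046))
```

```text
[0.58530687 0.3705924  0.07308169] [-0.76753672  0.46812745 -1.65142754]
weight base est (front bottom) [0.51668293 0.21613409 0.        ] knob top [0.5258169  0.20800467 0.046     ]
```

>>> send_rows --commands "10 0 0 0.03 0;16 0 0 0 0;25 0 0 0 0;40 0 0 0 0;60 0 0 0 0;85 0 0 0 0;85 0 0 0 0;85 0 0 0 0;85 0 0 -0.5 0;85 0 0 -1 0;85 0 0 -1 0;85 0 0 -1 0;85 -0.5 0 -1 0;85 -1 0.5 -1 0;85 -1 0.7 -1 0;85 -1 0.5 -1 0;85 -1 0.5 -1 0;85 -1 0.5 -0.5 0;85 -1 0.5 0 0;85 -1 0 0 0"

```text
t: 12.53
tcp_pos: [0.4343, 0.3052, 0.2537]
tool_rot: [1.0, -0.001, 0.001, -0.0]
force: [-0.0, -0.4, -0.5]
finger_gap: 0.994
gripper_force: 0.0
```

>>> send_rows --commands "85 0 0 0 -1;85 0 0 0 -1;85 0 0 0 -1;85 0 0 0 -1;85 0 0 0 -1;85 0 0 0 -1;85 0 0 0 -1;85 0 0 0 -1;85 0 0 0 -1;85 0 0 0 -1;85 0 0 0 -1;85 0 0 0 -1;85 0 0 0 -1;85 0 0 0 -1;85 0 0 0 -1;85 0 0 0 -1;85 0 0 0 -1;85 0 0 0 -1;85 0 0 0 -1;85 0 0 0 -1"

```text
t: 14.2
tcp_pos: [0.4349, 0.3064, 0.2526]
tool_rot: [0.765, 0.644, 0.001, 0.0]
force: [0.5, -0.2, 0.2]
finger_gap: 0.996
gripper_force: 0.0
```

>>> send_rows --commands "85 0 0 0 -0.2;85 0 0 0 0;85 0 0 0 0"

```text
t: 14.45
tcp_pos: [0.4349, 0.3064, 0.2521]
tool_rot: [0.762, 0.648, 0.0, 0.0]
force: [0.0, -0.1, 0.1]
finger_gap: 0.992
gripper_force: 0.0
```

Run:
```python
from h import *
r=readout.sense();print(r['tcp_pos'],r['tool_rot'])
s=snap('wrist','w2')
import pickle;pickle.dump((s,snap('scene'),snap('top')),open('s2.pkl','wb'))
print(proj(s,[[.434,.307,.022],[.529,.212,.046],[.585,.37,.086]]).round(),s['eye'])
```

```text
[0.43486264 0.30641425 0.2521388 ] [7.62024289e-01 6.47548373e-01 2.85227120e-04 8.48007561e-05]
[[249. 169.]
 [329. 228.]
 [379. 100.]] [0.44695908 0.37519778 0.38678534]
```

View pics/w2.png

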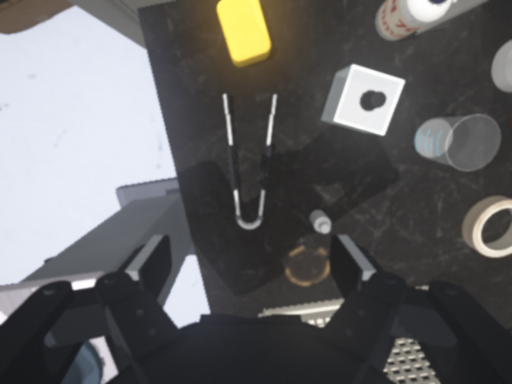

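Wrist view: jaw tips are at (224,94) and (275,94), the bow end is at (249,229), the weight's knob top is at (323,227), and the cover stands upright with its knob at (375,100).

Run:
```python
from h import *
import pickle;s,b,a=pickle.load(open('s2.pkl','rb'))
g=cv2.cvtColor(s['pixels'],cv2.COLOR_RGB2GRAY);
def blob(x0,x1,y0,y1,th):
    m=(g[y0:y1,x0:x1]>th); y,x=np.nonzero(m); return x+x0,y+y0
x,y=blob(215,290,85,235,140)
tb=y.max();tl=y[x<249].min();tr=y[x>249].min()
bow=(x[y>=tb-1].mean(),tb+.5);L=(x[(x<249)&(y<tl+4)].mean(),tl-.5);R=(x[(x>249)&(y<tr+4)].mean(),tr-.5)
print(bow,L,R)
B=onz(s,bow,.008);l=onz(s,L,.014);r=onz(s,R,.014);m=(l+r)/2;ax=(m-B)[:2];n=np.linalg.norm(ax);ax/=n
print('len',n,'gap',np.linalg.norm(l-r),'yaw',np.degrees(np.arctan2(ax[1],ax[0])),'origin',B[:2]+.094*ax,m[:2]-.098*ax)
x,y=blob(300,340,200,245,110);print('weight px',x.min(),x.max(),y.min(),y.max(),len(x))
print('wt knob top',onz(s,(323,227),.043),'base',onz(s,(315.5,214),.0))
cv2.imwrite('pics/c4.png',np.hstack([cv2.resize(np.ascontiguousarray(s['pixels'][195:255,290:350,::-1]),(400,400),interpolation=cv2.INTER_CUBIC),cv2.resize(np.ascontiguousarray(b['pixels'][200:250,180:230,::-1]),(400,400),interpolation=cv2.INTER_CUBIC)]))
```

```text
(np.float64(248.6153846153846), np.float64(228.5)) (np.float64(224.5), np.float64(93.5)) (np.float64(274.38461538461536), np.float64(94.5))
len 0.19251351283461296 gap 0.06528122043358323 yaw 80.28839531896078 origin [0.43381045 0.30615583] [0.43389707 0.30666199]
weight px 314 330 213 233 262
wt knob top [0.52222282 0.2140108  0.043     ] base [0.52215586 0.21715741 0.        ]
```

View pics/c4.png

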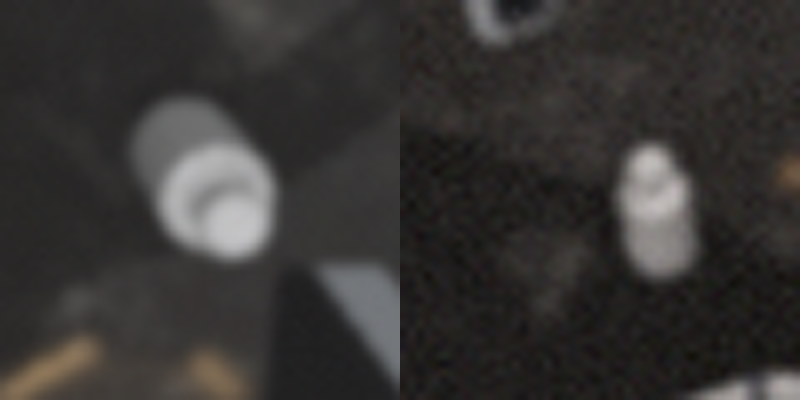

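In the left crop the weight's knob top is at (237,222), the shoulder centre at (217,198) and the base centre at (185,150). In the right crop the knob top is at (648,152) and the base centre at (661,260).

Run:
```python
from h import *
import pickle;s,b,a=pickle.load(open('s2.pkl','rb'))
f=lambda u,z:onz(s,(290+(u[0]+.5)/6.667-.5,195+(u[1]+.5)/6.667-.5),z).round(4)
h=lambda u,z:onz(b,(180+(u[0]-400+.5)/8-.5,200+(u[1]+.5)/8-.5),z).round(4)
print('wrist',f((237,222),.046),f((217,198),.032),f((185,150),0));print('scene',h((648,152),.046),h((661,260),0),h((654,197),.032))
```

```text
wrist [0.5243 0.2137 0.046 ] [0.5238 0.2132 0.032 ] [0.5244 0.2117 0.    ]
scene [0.5287 0.2079 0.046 ] [0.5217 0.2131 0.    ] [0.5211 0.2123 0.032 ]
```

>>> send_rows --commands "85 0 -0.05 1 0;85 0 0 1 0;85 0 0 1 0;85 0 0 1 0;85 0 0 1 0;85 0 0 1 0;85 0 0 1 0;85 0 0 1 0;85 0 0 1 0;85 0 0 1 0;85 0 0 0.9 0;85 0 0 0.6 0;85 0 0 0.4 0;85 0 0 0.2 0;85 0 0 0 0;60 0 0 0 0;60 0 0 0 0;60 0 0 0 0;52 0 0 0 0;52 0 0 0 0" --grip_force 20

```text
t: 16.27
tcp_pos: [0.4348, 0.307, 0.0113]
tool_rot: [0.762, 0.648, 0.001, 0.0]
force: [0.0, -0.7, 7.5]
finger_gap: 0.612
gripper_force: 8.6
```

>>> send_rows --commands "52 0 0 0 0;52 0 0 0 0;52 0 0 0 0;52 0 0 0 0"

```text
t: 16.6
tcp_pos: [0.4348, 0.307, 0.0113]
tool_rot: [0.762, 0.648, 0.001, 0.0]
force: [-0.7, -0.6, 7.0]
finger_gap: 0.614
gripper_force: 8.6
```

>>> send_rows --commands "52 0 0 -0.1 0;52 0 0 -0.2 0;52 0 0 -0.3 0;52 0 0 -0.5 0;52 0 0 -0.5 0;52 0 0 0 0;52 0 0 0 0"

```text
t: 17.18
tcp_pos: [0.4345, 0.3069, 0.0428]
tool_rot: [0.762, 0.648, 0.001, 0.0]
force: [-0.0, 0.1, -0.3]
finger_gap: 0.61
gripper_force: 6.7
```

Run:
```python
from h import *
s=snap('wrist');cv2.imwrite('pics/c5.png',cv2.resize(np.ascontiguousarray(s['pixels'][:,:,::-1]),(400,300)))
b=snap('scene');c=cv2.resize(np.ascontiguousarray(b['pixels'][180:315,120:300,::-1]),(400,300),interpolation=cv2.INTER_CUBIC)
cv2.imwrite('pics/c5.png',np.hstack([cv2.imread('pics/c5.png'),c]))
```

```text
(no output)
```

View pics/c5.png

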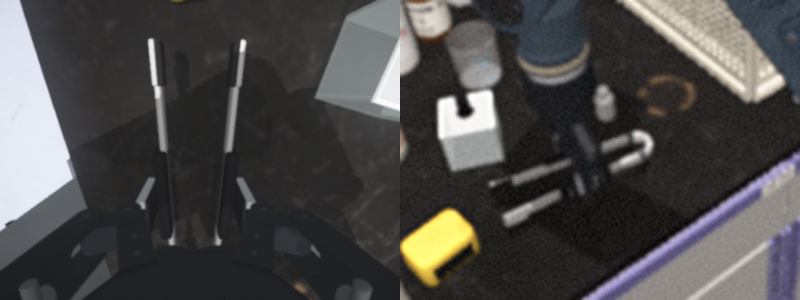

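The tongs are held level and lifted, with the jaws open at (155,60) and (240,60). The weight and cover are undisturbed. Now I back off and turn.

>>> send_rows --commands "52 -0.05 -0.3 0 0;52 -0.1 -0.6 0 0;52 -0.1 -0.7 0 0;52 -0.1 -0.6 0 0;52 -0.05 -0.3 0 0;52 0 0 0 0.3;52 0 0 0 0.6;52 0 0 0 1;52 0 0 0 1;52 0 0 0 1;52 0 0 0 1;52 0 0 0 1;52 0 0 0 1;52 0 0 0 1;52 0 0 0 1;52 0 0 0 1;52 0 0 0 1;52 0 0 0 1;52 0 0 0 1;52 0 0 0 1"

```text
t: 18.95
tcp_pos: [0.3843, 0.307, 0.0417]
tool_rot: [0.976, 0.216, 0.001, -0.0]
force: [-0.9, 1.4, -0.9]
finger_gap: 0.616
gripper_force: 6.7
```

>>> send_rows --commands "52 0 0 0 1;52 0 0 0 1;52 0 0 0 1;52 0 0 0 1;52 0 0 0 1;52 0 0 0 0.8;52 0 0 0 0.5;52 0 0.3 0 0;52 0 0.7 0 0;52 0 0.9 0 0;52 0 0.9 0 0;52 0 0.9 0 0;52 0 0.7 0 0;52 0 0.3 0 0;52 0 0 0 0;52 0 0 0 0"

```text
t: 20.28
tcp_pos: [0.3839, 0.2126, 0.0417]
tool_rot: [1.0, -0.001, 0.0, -0.0]
force: [-0.3, 0.3, -0.9]
finger_gap: 0.605
gripper_force: 6.7
```

Run:
```python
from h import *
r=readout.sense();print(r['tcp_pos'],r['tool_rot'],r['finger_gap'],r['gripper_force'])
s=snap('wrist','w3');b=snap('scene')
import pickle;pickle.dump((s,b,r),open('s3.pkl','wb'))
print(proj(s,[[.524,.213,.046],[.524,.213,0],[.483,.213+.024,.045],[.483,.213-.024,.045]]).round())
w=cv2.resize(np.ascontiguousarray(s['pixels'][20:320,100:420,::-1]),(640,600),interpolation=cv2.INTER_CUBIC)
cv2.imwrite('pics/c6.png',w)
```

```text
[0.38387937 0.21261246 0.04173602] [ 9.99999772e-01 -5.26117605e-04  4.00025961e-04 -1.39364391e-04] 0.6050536487968563 6.745730368522231
[[251. -63.]
 [251. -12.]
 [197.  48.]
 [305.  48.]]
```

View pics/c6.png

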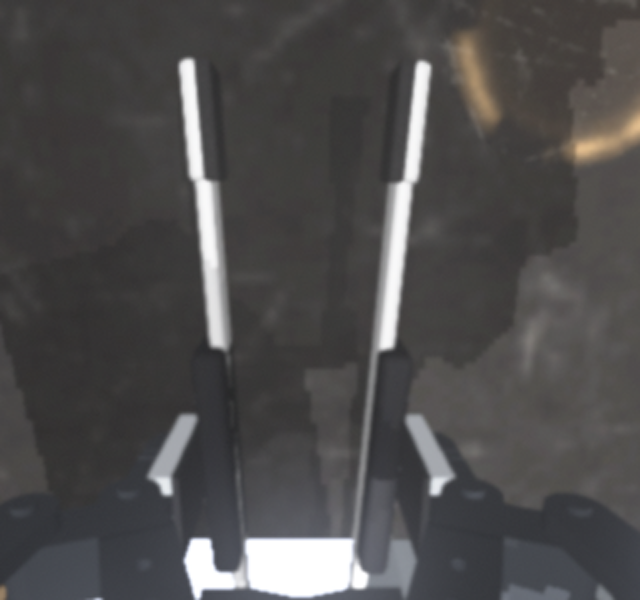

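Both jaws are symmetric about the tool axis: outer tips at (180,60) and (430,62) in the crop, midpoint 305. Lowering and advancing part way, then I'll check by numbers.

>>> send_rows --commands "52 0 0 0.3 0;52 0 0 0.5 0;52 0 0 0.35 0;52 0.4 0 0 0;52 0.5 0 0 0;52 0 0 0 0;52 0 0 0 0"

```text
t: 20.97
tcp_pos: [0.403, 0.213, 0.0189]
tool_rot: [1.0, -0.0, 0.001, -0.0]
force: [-0.7, -1.3, -0.7]
finger_gap: 0.612
gripper_force: 6.7
```

Run:
```python
from h import *
r=readout.sense();print(r['tcp_pos'],r['force'],r['finger_gap'],r['gripper_force'])
s=snap('wrist','w4');g=cv2.cvtColor(s['pixels'],cv2.COLOR_RGB2GRAY)
print(proj(s,[[.524,.213,.046],[.524,.213,.032],[.524,.213,0],[.5,.213,.023]]).round())
w=(g[:140,150:360]>105).astype(np.uint8);n,l,st,c=cv2.connectedComponentsWithStats(w)
for i in range(1,n):
    if st[i,4]>25: print(st[i]+[150,0,0,0,0],c[i]+[150,0])
t=g[46:56,170:335].mean(0);print(t[::3].astype(int).tolist())
```

```text
[0.40304128 0.21295619 0.0189399 ] [-0.67489487 -1.30675755 -0.72853301] 0.6116091770500446 6.74484241908516
[[252. -39.]
 [252. -19.]
 [252.  11.]
 [252.  53.]]
[  150     0   210   140 29134] [254.34262374  69.60053546]
[117, 119, 120, 122, 122, 121, 137, 219, 223, 191, 128, 124, 117, 129, 135, 137, 133, 129, 127, 126, 125, 125, 125, 126, 127, 127, 128, 130, 133, 138, 142, 141, 137, 134, 132, 127, 122, 121, 121, 122, 123, 124, 123, 121, 133, 134, 202, 210, 194, 125, 122, 123, 125, 128, 128]
```

```bash
python3 - <<'E'
import cv2,numpy as np
g=cv2.imread('pics/w4.png',0)
for y in range(0,48,5): print(y,g[y:y+3,180:331:5].mean(0).astype(int).tolist())
E
python3 - <<'E'
import sys; sys.path.insert(0,'.')
import os; os.chdir('.')
from h import *
b=snap('scene');g=cv2.cvtColor(b['pixels'],cv2.COLOR_RGB2GRAY)
p=proj(b,[[.524,.213,.046],[.524,.213,.0]]);print(p.round(1))
x0=int(p[:,0].mean());y0=int(p[:,1].mean())
for y in range(y0-14,y0+16,2): print(y,x0-20,g[y,x0-20:x0+22:2].tolist())
E
```

```text
0 [122, 119, 121, 124, 129, 132, 136, 143, 147, 152, 254, 255, 255, 255, 255, 255, 255, 255, 255, 255, 204, 156, 150, 142, 135, 130, 126, 122, 116, 112, 111]
5 [117, 120, 123, 123, 125, 130, 134, 132, 137, 140, 239, 255, 255, 255, 255, 255, 255, 255, 255, 249, 166, 154, 147, 139, 132, 127, 122, 120, 114, 111, 108]
10 [119, 119, 120, 120, 126, 128, 131, 129, 137, 137, 231, 243, 254, 255, 255, 255, 255, 255, 248, 243, 159, 157, 146, 137, 131, 125, 123, 119, 114, 111, 108]
15 [121, 120, 119, 120, 124, 126, 130, 135, 134, 134, 201, 239, 240, 239, 249, 248, 242, 241, 243, 224, 149, 148, 139, 133, 128, 124, 123, 122, 116, 111, 109]
20 [121, 119, 119, 120, 123, 126, 131, 134, 130, 131, 157, 237, 238, 235, 238, 239, 237, 240, 244, 169, 140, 138, 131, 130, 126, 124, 124, 124, 118, 112, 110]
25 [119, 121, 119, 118, 123, 126, 130, 135, 129, 126, 131, 217, 237, 235, 237, 238, 238, 240, 233, 147, 136, 133, 130, 129, 126, 123, 122, 119, 114, 109, 111]
30 [118, 118, 117, 118, 122, 124, 127, 131, 132, 124, 124, 132, 227, 233, 236, 236, 237, 228, 146, 138, 132, 130, 130, 128, 126, 126, 125, 117, 118,
[... 1238 characters left out ...]
155, 137, 61, 19, 19, 16, 23, 26, 29, 27]
227 190 [15, 25, 21, 24, 31, 28, 21, 27, 24, 91, 126, 126, 106, 65, 16, 24, 27, 23, 29, 24, 25]
229 190 [24, 29, 25, 15, 26, 28, 21, 23, 23, 76, 115, 113, 99, 73, 25, 36, 38, 27, 18, 21, 26]
231 190 [26, 23, 27, 22, 25, 29, 28, 22, 17, 62, 110, 113, 105, 68, 42, 57, 44, 24, 26, 29, 24]
233 190 [24, 28, 27, 23, 28, 33, 31, 23, 24, 42, 82, 88, 82, 62, 61, 60, 33, 16, 31, 25, 29]
235 190 [20, 25, 23, 20, 22, 34, 22, 17, 21, 58, 57, 37, 55, 61, 62, 45, 34, 28, 25, 28, 26]
237 190 [26, 22, 23, 31, 31, 26, 24, 21, 29, 36, 43, 54, 51, 46, 49, 46, 17, 25, 20, 20, 29]
239 190 [19, 29, 25, 22, 27, 31, 25, 21, 22, 30, 35, 40, 42, 28, 37, 40, 29, 31, 20, 23, 21]
```

Run:
```python
from h import *
s=snap('wrist');print(onz(s,(253.5,37),0)+[.012,0,0], onz(s,(252.6,50),.0235))
```

```text
[0.52243443 0.21173195 0.        ] [0.49924897 0.21236806 0.0235    ]
```

>>> send_rows --commands "52 0.3 0 0 0;52 0.4 0 0 0;52 0.4 0 0 0;52 0.4 0 0 0;52 0.2 0 0 0;52 0 0 0 0;52 0 0 0 0;50 0 0 0 0;48 0 0 0 0;47 0 0 0 0;46 0 0 0 0;45 0 0 0 0;44 0 0 0 0;42 0 0 0 0;40 0 0 0 0;38 0 0 0 0;38 0 0 0 0;38 0 0 0 0;38 0 0 0 0" --grip_force 40

```text
t: 22.7
tcp_pos: [0.4351, 0.2126, 0.0187]
tool_rot: [1.0, -0.0, -0.0, 0.0]
force: [-0.8, 0.5, 0.1]
finger_gap: 0.493
gripper_force: 42.4
```

>>> send_rows --commands "30 0 0 0 0;30 0 0 0 0;30 0 0 -0.1 0;30 0 0 -0.2 0;30 0 0 -0.3 0;30 0 0 -0.4 0;30 0 0 -0.5 0;30 0 0 0 0;30 0 0 0 0" --grip_force 50

```text
t: 23.45
tcp_pos: [0.4359, 0.2129, 0.0497]
tool_rot: [1.0, -0.0, 0.001, -0.0]
force: [-0.2, 0.2, -2.1]
finger_gap: 0.49
gripper_force: 53.3
```

Run:
```python
from h import *
r=readout.sense();print(r['tcp_pos'],r['force'],r['ft_torque'],r['finger_gap'],r['gripper_force'])
b=snap('scene');g=cv2.cvtColor(b['pixels'],cv2.COLOR_RGB2GRAY)
p=proj(b,[[.5225,.212,.046+.03],[.5225,.212,.03],[.5225,.212,.0]]);print(p.round(1))
for y in range(200,240,2): print(y,g[y,192:234:2].tolist())
```

```text
[0.43590177 0.21285224 0.04972789] [-0.18878145  0.24856496 -2.0979483 ] [-0.08774265 -0.00175706 -0.06734567] 0.4904345915701408 53.264644145965576
[[209.4 212.6]
 [211.2 224.4]
 [212.4 231.7]]
200 [38, 29, 31, 36, 40, 45, 35, 29, 28, 13, 23, 20, 27, 30, 23, 26, 28, 28, 25, 21, 24]
202 [39, 39, 39, 35, 42, 40, 43, 25, 33, 29, 26, 26, 27, 24, 29, 28, 22, 26, 29, 28, 20]
204 [32, 36, 28, 37, 36, 38, 32, 36, 33, 25, 22, 25, 23, 29, 25, 21, 24, 27, 25, 27, 28]
206 [37, 33, 35, 31, 35, 35, 34, 34, 34, 30, 21, 24, 26, 29, 29, 27, 29, 25, 21, 22, 25]
208 [33, 36, 33, 39, 40, 42, 41, 35, 45, 38, 27, 20, 21, 17, 27, 32, 31, 26, 28, 29, 22]
210 [26, 32, 36, 39, 37, 35, 38, 49, 87, 71, 28, 21, 28, 28, 21, 25, 28, 26, 27, 21, 26]
212 [39, 39, 37, 41, 43, 36, 37, 73, 140, 96, 33, 33, 19, 21, 21, 23, 28, 22, 25, 21, 28]
214 [32, 36, 38, 42, 36, 34, 34, 73, 122, 74, 50, 28, 26, 23, 23, 23, 30, 20, 21, 26, 12]
216 [29, 41, 29, 41, 38, 41, 45, 96, 99, 67, 44, 22, 27, 25, 27, 29, 26, 26, 29, 24, 14]
218 [31, 34, 33, 40, 35, 31, 28, 71, 71, 59, 47, 32, 24, 22, 21, 28, 27, 27, 20, 26, 28]
220 [38, 35, 
[... 177 characters left out ...]
 33, 23, 21, 30, 40, 23, 29, 41, 79, 66, 23, 26, 30, 28, 23, 34, 27, 25, 19]
226 [36, 25, 30, 26, 17, 25, 22, 18, 20, 30, 61, 47, 27, 27, 22, 31, 41, 66, 29, 22, 21]
228 [15, 20, 18, 31, 30, 26, 23, 20, 30, 23, 47, 29, 19, 30, 29, 21, 44, 71, 33, 12, 17]
230 [21, 21, 25, 18, 27, 26, 27, 23, 22, 23, 21, 26, 27, 31, 25, 17, 31, 55, 70, 39, 12]
232 [25, 25, 24, 19, 32, 26, 29, 17, 29, 18, 24, 24, 21, 28, 20, 23, 19, 23, 51, 69, 40]
234 [24, 23, 22, 25, 35, 18, 17, 20, 25, 25, 18, 24, 17, 20, 31, 64, 30, 20, 16, 47, 75]
236 [18, 24, 26, 25, 31, 19, 25, 17, 26, 21, 19, 16, 18, 29, 57, 99, 40, 26, 19, 18, 49]
238 [22, 24, 27, 30, 33, 23, 25, 17, 18, 26, 29, 19, 31, 30, 53, 103, 37, 17, 18, 24, 18]
```

>>> send_rows --commands "30 0 0 -0.3 0;30 0 0 -0.6 0;30 0 0 -0.8 0;30 0 0 -0.8 0;30 0 0 -0.8 0;30 0 0 -0.8 0;30 0 0 -0.55 0;30 0 0 -0.3 0;30 0 0 0 0;30 0 0 0 0;30 0 0 0 0;30 0 0 0 0;30 0 0 0 0;30 0 0 0 0"

```text
t: 24.67
tcp_pos: [0.4349, 0.2126, 0.1471]
tool_rot: [1.0, -0.0, -0.001, 0.0]
force: [-0.5, 0.5, -0.9]
finger_gap: 0.494
gripper_force: 53.2
```

Run:
```python
from h import *
r=readout.sense();print(r['tcp_pos'],r['force'],r['finger_gap'],r['gripper_force'])
b=snap('scene');g=cv2.cvtColor(b['pixels'],cv2.COLOR_RGB2GRAY)
p=proj(b,[[.522,.212,.046+.13],[.522,.212,.13]]);print(p.round(1))
for y in range(180,210,2): print(y,g[y,190:230:2].tolist())
s=snap('wrist');q=proj(s,[[.522,.212,.176]]);print(q);w=cv2.cvtColor(s['pixels'],cv2.COLOR_RGB2GRAY)
for y in range(0,50,8): print(y,w[y,200:305:5].tolist())
```

```text
[0.43491241 0.21255917 0.14712499] [-0.46700914  0.48266649 -0.8961686 ] 0.4944657620800409 53.24065446853638
[[205.1 184.3]
 [207.2 197.8]]
180 [210, 170, 126, 64, 40, 38, 31, 35, 23, 28, 31, 29, 28, 19, 28, 20, 19, 20, 24, 35]
182 [143, 122, 111, 60, 43, 39, 41, 43, 44, 49, 32, 22, 25, 28, 25, 26, 24, 27, 23, 29]
184 [133, 119, 79, 49, 45, 39, 60, 115, 97, 51, 37, 30, 26, 26, 33, 28, 24, 23, 22, 29]
186 [108, 68, 48, 44, 39, 43, 91, 119, 93, 43, 27, 30, 25, 28, 24, 25, 26, 27, 31, 30]
188 [42, 30, 43, 46, 69, 99, 113, 96, 60, 83, 62, 25, 15, 29, 26, 25, 21, 27, 29, 25]
190 [38, 36, 41, 48, 100, 102, 74, 55, 65, 126, 85, 31, 21, 25, 27, 32, 20, 33, 33, 37]
192 [39, 41, 43, 44, 75, 59, 28, 32, 62, 93, 57, 22, 37, 35, 25, 32, 34, 32, 37, 39]
194 [46, 37, 41, 37, 39, 31, 28, 22, 56, 92, 68, 29, 28, 28, 23, 30, 32, 37, 40, 39]
196 [40, 40, 38, 38, 38, 33, 23, 24, 37, 91, 75, 33, 22, 27, 30, 25, 36, 35, 40, 42]
198 [36, 38, 41, 35, 39, 37, 20, 29, 22, 59, 70, 32, 24, 30, 23, 50, 95, 40, 25, 29]
200 [36, 33, 39, 40, 43, 41, 30, 21, 31, 27, 33, 26, 25, 25, 26, 77, 118, 57, 14, 26]
202 [41,
[... 288 characters left out ...]
46, 30, 24, 25, 46, 107, 68, 41, 40, 39, 54]
[[254.02784844  67.1548899 ]]
0 [64, 53, 53, 54, 55, 53, 54, 57, 55, 53, 57, 67, 58, 53, 55, 54, 52, 56, 63, 52, 41]
8 [64, 63, 52, 54, 53, 54, 56, 55, 56, 64, 58, 53, 57, 54, 45, 43, 46, 44, 43, 41, 40]
16 [55, 57, 63, 63, 57, 52, 52, 47, 47, 47, 45, 44, 47, 52, 51, 45, 44, 45, 43, 43, 42]
24 [50, 46, 43, 49, 52, 47, 47, 49, 46, 46, 46, 47, 57, 52, 48, 49, 46, 49, 44, 44, 43]
32 [43, 45, 44, 45, 49, 55, 52, 48, 50, 52, 52, 52, 54, 51, 49, 49, 47, 46, 48, 49, 45]
40 [44, 47, 49, 50, 48, 49, 51, 53, 95, 150, 175, 180, 132, 66, 51, 51, 49, 48, 47, 45, 48]
48 [46, 49, 48, 51, 50, 55, 86, 180, 168, 207, 211, 212, 212, 174, 175, 54, 52, 51, 49, 47, 47]
```

```bash
python3 -c "
from station import sign_off
print(sign_off())"
```

```text
the job is handed in; nothing more can be done
None
```

The job is handed in: the cover stands upright about 17 cm from the weight (centre to centre), and the tongs hold the weight about 13 cm above the worktop.

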